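Let the specimen keeper's cover fall onto a finger and lower it shut

TASK

Close the blue cover of the grey specimen keeper without knocking the polished specimens inside: tip the upright cover over towards the side it closes to, catch it on the fingers as it falls and let it rest on them for a moment about half-way down, then lower it slowly and softly until it is fully shut, and move clear. Only touch the cover, never grip it, and leave everything else where it is.

Things in the scene. Friction and masses are not known exactly. Their poses are not given: they have to be found in the camera images.
- keeper: specimen keeper: grey box fixed to the bench, 130 (its x) x 170 (its y) x 85 mm high, open on top, with a blue hinged cover. Origin: centre of its underside, on the bench; its x axis points from its front (round white dial, black vent slots; facing right as the robot sees it, turned somewhat towards the robot) to its back on the left, where the hinge is; z up. In front of it, under the cover's lip, there is free space down to the bench
- keeper_hinge (a point): middle of the cover's hinge axis, at [66, 0, 88] mm in the keeper's frame; the axis runs along the keeper's y
- cover_lip (a point): centre of the round steel bar (8 mm dia, 96 mm long, parallel to the hinge) that ends the cover's lip, 162 mm from the hinge axis, 4 mm to its outer side. Blue panel (white middle outside), 172 mm wide, 8 mm thick, to 135 mm from the hinge; then a 3 mm thick, 100 mm wide steel lip out to the bar. Shut, the bar is 92 mm above the bench, 31 mm in front of the box; upright, about 250 mm high
- cover (a joint): angle of the cover in rad: 0 shut (level), 1.57 upright, 1.65 open against its stop. The cover weighs about 0.22 kg. Hinge friction holds it at rest only above about 1.3 rad; tipped lower it falls by itself on a weak damper, slowly at first (about 2.3 to 3.5 s from 1.0 to 0.3 rad), and left alone it lands too fast, at 0.3 to 0.5 rad/s. About 1 N under the lip holds it
- specimen_1: black round mounted specimen, 30 mm dia x 18 mm, loose in a shallow pocket inside the keeper; origin at its underside
- specimen_2: red round mounted specimen, 30 mm dia x 14 mm, loose in a shallow pocket inside the keeper; origin at its underside
- specimen_3: green round mounted specimen, 30 mm dia x 16 mm, loose in a shallow pocket inside the keeper; origin at its underside
- loupe: black eye loupe, 43 mm dia x 46 mm high, loose bystander on the bench to the left
- hardness_block_a: round steel block, 63 mm dia x 10 mm, loose bystander on the bench to the left
- turned_part: stepped turned part, 42 mm dia x 44 mm high, loose bystander on the bench to the right
- micrometer: micrometer lying flat, 49 x 141 x 16 mm, loose bystander on the bench to the right
- marker: white and blue marker pen lying flat, 132 mm long, loose bystander on the bench to the left
Mind the look-alikes: they are no part of the job. Of the things that look like the keeper, the larger one is meant.

How it is judged:
By the outcome, as a careful person would: the job done as asked, in the order asked, and still so for the second after the job is handed in, with the robot touching nothing.
It also fails if it takes over 54 s, if anything falls off the work surface, if the arm or the gripper's body presses on something with over 40 N, if the wrist force passes 120 N, or if a joint passes its speed limit or range.

ROBOT

A 6-joint arm with a two-finger parallel gripper is mounted at the origin on a cart in front of the work surface, level with it; the furniture and walls round the work are solid. World frame = base frame: x ahead of the robot, y to its left, z up, the work surface at z = 0. Lengths are in m, angles in rad, forces in N, time in s.
With the tool pointing down it reaches from about 0.35 to 0.775 m from the base axis. Payload 7.3 kg.
Tool frame: the origin (TCP) lies midway between the tips of the shut fingers; the grasp point (between the pads) lies behind it (arm.grasp_offset is the y of the grasp point in the tool frame, in m); y points along the fingers, x is the direction in which the jaws open and shut, and the axes are right-handed (so a half turn about y gives the same grasp; the last joint's range is limited). The gripper opens to 92 mm and grips with 3 to 60 N. Pads are 19 mm wide; open, the fingers measure 130 mm over their backs; the gripper's body (75 mm by 190 mm) begins 47 mm behind the grasp point.
Start: joints at [1.014, 0.342, 1.524, -0, 1.275, -0.146], TCP at [0.21, 0.481, 0.227] pointing down, gripper open.
Joint ranges: [-2.53, 2.53], [-0.77, 2.02], [0.04, 2.7], [-1, 4.14], [0.28, 2.66], [-3.11, 3.11]. Speed limits (rad/s): [2.57, 2.57, 3.14, 3.14, 3.14, 3.14].

INTERFACE

Orientations are given as a 3x3 rotation matrix whose columns are the frame's x, y, z axes.
In Python, from bench import arm gives the robot as it stands.
- The arm moves only by the tool carry_out, never from a script. Its argument "motion" is a list that holds one entry, the list of rows, each a list of 4 numbers: the shift along the tool's x, y, z in m, then the turn about the tool's y in degrees. In form: [[[dx, dy, dz, roll], ...]]. A call has 1 to 8 rows; each row is the pose to reach, as a shift and turn from the pose commanded when the call began, along the tool's axes at that moment; what a row does not reach only later rows make up. A row lasts 1/12 s, in which the tool goes at most 41.7 mm and 7.16 degrees, less where a joint would pass 70% of its speed; a pose out of reach is approached as far as the arm can. A call with a gripper value outside its range is refused whole. "fingers" is the gripper's target within -1 to 1 (shut at 1, half-way at 0, fully open at -1), set as the call begins (left out, the last holds). The fingers move at their own pace and stop on an object; the grip force is fixed at half the most. Time passes only in rows, so rows that repeat a pose let the fingers close. It gives the time, the measured TCP pose, the force and the opening at its end, in the units of the state.
- arm.sense(): the state, without advancing time (a new reading comes with each control period).
- arm.snapshot(name): name is "scene" or "side" or "wrist"; returns (picture, depth): 384x512x3 uint8, red, green, blue; 384x512 float32, m along the optical axis (not along the pixel's ray), 0 where there is no reading.
- arm.camera_model(name): a dict with "camera_matrix" (3x3 intrinsics, pixels), "rvec" (rotation vector, rad) and "tvec" (3), from world to camera coordinates, as OpenCV has them; the wrist camera has in their place "hand_eye" (4x4, takes a point from camera to tool coordinates, whose origin is the TCP and whose axes are the tool frame's). Camera axes: x right, y down, z forward; pixel columns grow to the right and rows downward; lengths in m; the calibration is good to about 2 mm. A picture is of the moment at which its call begins: read the wrist's pose just before it. camera_model takes no time and is no camera call.
- arm.job_done(): hands the job in, once; it reports no verdict.
The state is a dict: "clock": time; "q": joint angles; "dq": joint speeds; "tau": joint torques, N m; "ee_pos": TCP position; "eef_rot": TCP orientation; "force": force on the tool from outside, world axes, zero at the start; "wrist_torque": the same for the moment, N m; "gripper_width": finger opening in m.
Only numpy, scipy, OpenCV 4.12 (cv2) and the standard library are available. Lean on these libraries where they do the work, as an engineer would, in place of code of your own. Each camera call takes 0.05 s, during which the arm holds its last target. There are 200 camera calls.

## Working session

There is one attempt and no reset: what is moved stays moved. The work goes in short steps, Python scripts to look and compute and a tool call to move; the robot and the scene stay as the last step left them, time stands still between calls to the robot, and variables do not carry over. Pictures are saved under pics/ and viewed, about 8 in all and at most 12, crops included, and the job is handed in when it is done.

Besides the shell and the picture viewer there is one more tool, called as a command line: name --argument value ..., lists and objects as JSON in quotes. carry_out: Moves the arm, as the interface text tells. Its arguments: {"type":"object","properties":{"motion":{"type":"array","items":{"type":"array","items":{"type":"array","items":{"type":"number"}}}},"fingers":{"type":"number"}},"required":["motion"]}

```bash
mkdir -p pics; ls; python3 - <<'E'
from bench import arm
import cv2,numpy as np
s=arm.sense(); print({k:np.round(v,3).tolist() for k,v in s.items()}, arm.grasp_offset)
ims=[]
for n in("scene","side"):
    p,d=arm.snapshot(n); np.savez(f"{n}0.npz",p=p,d=d); m=arm.camera_model(n); print(n,m)
    cv2.imwrite(f"pics/{n}0.png",p[:,:,::-1])
E
```

```text
pics
{'clock': 0.0, 'q': [1.014, 0.343, 1.525, -0.0, 1.275, -0.146], 'dq': [0.001, -0.001, -0.001, -0.001, 0.0, -0.001], 'tau': [-0.001, -43.125, -24.422, 0.072, 0.056, -0.0], 'ee_pos': [0.209, 0.481, 0.226], 'eef_rot': [[0.399, -0.001, -0.917], [0.917, -0.001, 0.399], [-0.001, -1.0, 0.0]], 'force': [-0.22, -0.041, 0.08], 'wrist_torque': [0.006, 0.006, 0.038], 'gripper_width': 0.092} -0.0188
scene {'camera_matrix': array([[471.87132201,   0.        , 250.75552968],
       [  0.        , 471.87132201, 192.63486989],
       [  0.        ,   0.        ,   1.        ]]), 'rvec': array([ 1.97487567, -0.6185658 ,  0.3519725 ]), 'tvec': array([-0.37861147,  0.23379911,  1.49109034])}
side {'camera_matrix': array([[449.21924672,   0.        , 258.5607099 ],
       [  0.        , 449.21924672, 188.18882003],
       [  0.        ,   0.        ,   1.        ]]), 'rvec': array([ 0.32987637, -2.48167653,  1.6942471 ]), 'tvec': array([0.46845328, 0.12724941, 1.62569541])}
```

View pics/scene0.png

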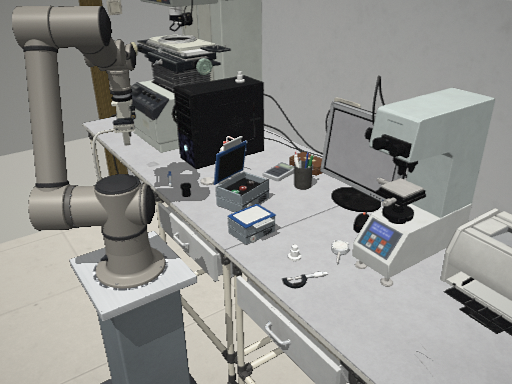

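View pics/side0.png

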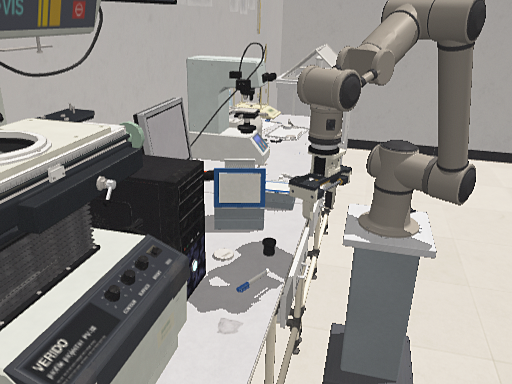

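```bash
cat > h.py <<'E'
import numpy as np,cv2
from bench import arm
def pts(n,d):
    m=arm.camera_model(n);K=m["camera_matrix"];R=cv2.Rodrigues(m["rvec"])[0]
    v,u=np.indices(d.shape);r=np.stack([(u-K[0,2])/K[0,0],(v-K[1,2])/K[1,1],np.ones(d.shape)],-1)*d[...,None]
    return (r-m["tvec"])@R
def blue(p):
    h=cv2.cvtColor(p,cv2.COLOR_RGB2HSV); return (h[...,0]>98)&(h[...,0]<125)&(h[...,1]>120)&(h[...,2]>40)
E
python3 - <<'E'
from h import *
for n,(u0,u1,v0,v1) in dict(side=(205,275,160,215),scene=(205,255,130,190)).items():
    z=np.load(n+"0.npz");p,d=z["p"],z["d"];P=pts(n,d);m=np.zeros(d.shape,bool);m[v0:v1,u0:u1]=1
    m&=blue(p)&(d>0)
    k,l,st,c=cv2.connectedComponentsWithStats(m.astype(np.uint8));i=1+st[1:,4].argmax();m=l==i;print(n,st[i])
    Q=P[m];c0=np.median(Q,0);q=Q[np.linalg.norm(Q-c0,axis=1)<.15];
    for _ in range(3):
        c0=q.mean(0);N=np.linalg.svd(q-c0)[2][2];q=q[abs((q-c0)@N)<.005]
    print(len(q),c0,N,"zrange",q[:,2].min(),q[:,2].max(),"yaw n",np.degrees(np.arctan2(N[1],N[0])))
    y=np.cross([0,0,1],N);y/=np.linalg.norm(y);t=(q-c0)@y;print("width",np.percentile(t,[0,1,99,100]),"mid",c0+y*(np.percentile(t,1)+np.percentile(t,99))/2, y)
    cv2.imwrite(f"pics/{n}_c.png",cv2.resize(p[130:250,180:310,::-1],None,fx=5,fy=5,interpolation=2))
# rim: points at z~.085
z=np.load("scene0.npz");P=pts("scene",z["d"]);s=P[150:215,205:280].reshape(-1,3);s=s[(s[:,2]>.078)&(s[:,2]<.092)]
print(len(s));r=cv2.minAreaRect((s[:,:2]*1000).astype(np.float32));print(r)
E
```

```text
side [214 168  53  39 666]
582 [0.50637085 0.20694398 0.15503109] [-0.29646983  0.94013     0.16811073] zrange 0.09185042724921434 0.22048318429643343 yaw n 107.5026597242534
width [-0.07902593 -0.07872417  0.08996082  0.09038632] mid [0.50101264 0.20525427 0.15503109] [-0.95370299 -0.30075007  0.        ]
scene [214 141  32  44 186]
174 [0.46452111 0.18199898 0.18521048] [ 0.28890316 -0.9431335  -0.16442069] zrange 0.09418791181197379 0.2255589158042481 yaw n -72.96898668799393
width [-0.04897618 -0.04688845  0.11733243  0.11879314] mid [0.49819849 0.19231512 0.18521048] [ 0.95614636  0.29288929 -0.        ]
403
((542.60595703125, 205.7595672607422), (616.681884765625, 209.36851501464844), 66.6445083618164)
```

View pics/scene_c.png

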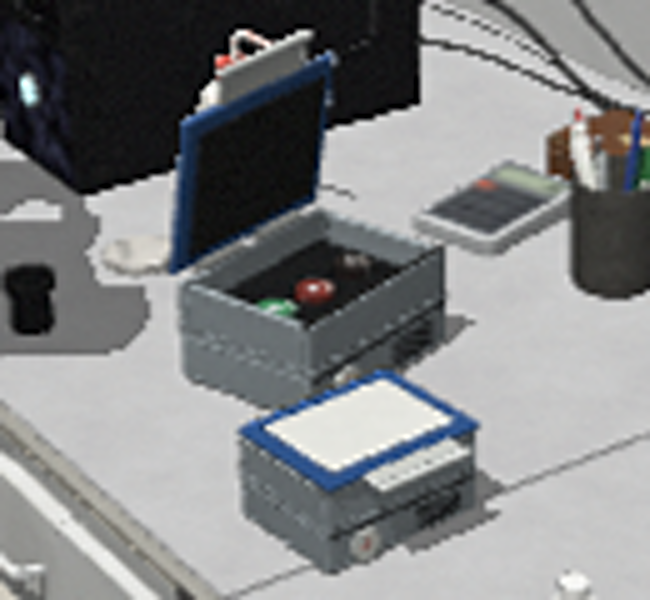

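```bash
python3 - <<'E'
from h import *
A=[]
for n in("scene","side"):
    z=np.load(n+"0.npz");P=pts(n,z["d"])[z["d"]>0];A.append(P)
    f=np.array([.299,-.954]);k=np.array([-.954,-.299]);H=np.array([.498,.211])
    D=P[:,:2]-H;a=D@f;b=D@k
    m=(abs(b)<.1)&(a>-.06)&(a<.12)&(P[:,2]>.205)&(P[:,2]<.27)
    print(n,m.sum())
    for lo in np.arange(.205,.265,.01):
        w=m&(P[:,2]>=lo)&(P[:,2]<lo+.01)
        if w.sum(): print(round(lo,3),w.sum(),"a",np.percentile(a[w],[5,50,95]).round(3),"b",np.percentile(b[w],[2,50,98]).round(3),"zmax",P[w,2].max().round(3))
P=np.vstack(A)
# max height grid
for y in np.arange(.6,-.11,-.05):
    r=[]
    for x in np.arange(.15,.8,.05):
        w=(P[:,0]>=x)&(P[:,0]<x+.05)&(P[:,1]>=y)&(P[:,1]<y+.05)&(P[:,2]<1);r.append("%4d"%(1000*P[w,2].max()) if w.any() else "   .")
    print("%.2f"%y," ".join(r))
print(arm.camera_model("wrist"))
E
```

```text
scene 292
0.205 80 a [0.018 0.024 0.029] b [-0.08   0.009  0.084] zmax 0.215
0.215 77 a [0.018 0.023 0.027] b [-0.082  0.004  0.084] zmax 0.225
0.225 45 a [0.02  0.024 0.027] b [-0.065  0.004  0.054] zmax 0.235
0.235 41 a [0.022 0.024 0.028] b [-0.046  0.004  0.05 ] zmax 0.245
0.245 42 a [0.022 0.027 0.031] b [-0.048  0.002  0.051] zmax 0.255
0.255 7 a [0.03  0.03  0.032] b [-0.039  0.02   0.045] zmax 0.257
side 541
0.205 154 a [0.011 0.016 0.02 ] b [-0.085 -0.005  0.08 ] zmax 0.215
0.215 144 a [0.012 0.019 0.024] b [-0.082  0.     0.076] zmax 0.225
0.225 93 a [0.017 0.022 0.027] b [-0.049 -0.003  0.046] zmax 0.235
0.235 88 a [0.019 0.023 0.028] b [-0.049 -0.003  0.046] zmax 0.245
0.245 62 a [0.018 0.023 0.028] b [-0.049  0.     0.046] zmax 0.252
0.60    .    .    7    6    7    8   55  351  350  718  459  488  486
0.55  557  334  337    7   15   12  315  351  349  719  349  349  396
0.50  588  581  564    8   19    8  287  352  350  720  713  351  356
0.45  585  591  590   13   17    6    7  272  331  721  344  348  338
0.40  523  592  592   17   12    7   14   13  156  723  713    
[... 536 characters left out ...]
6 -688    5    7    7    7    8
-0.05 -590 -695    4   46   80   80   80    2    7    5    8    6    8
-0.10   -7 -693    4    6   81   81   80    5    6    6    9    7   14
{'camera_matrix': array([[274.4341251 ,   0.        , 253.54560223],
       [  0.        , 274.4341251 , 190.30129638],
       [  0.        ,   0.        ,   1.        ]]), 'hand_eye': array([[ 9.99999962e-01,  2.75593756e-04, -1.71531521e-05,
         7.32994772e-04],
       [ 9.15336418e-05, -2.72242686e-01,  9.62228617e-01,
        -1.56505709e-01],
       [ 2.60514379e-04, -9.62228582e-01, -2.72242701e-01,
         7.42119560e-02],
       [ 0.00000000e+00,  0.00000000e+00,  0.00000000e+00,
         1.00000000e+00]])}
```

carry_out --motion '[[[0,-0.04,0,7],[0,-0.08,0,14],[-0.01,-0.104,-0.03,21],[-0.022,-0.104,-0.068,28],[-0.034,-0.104,-0.107,35],[-0.046,-0.104,-0.146,42],[-0.057,-0.104,-0.183,49.1],[-0.07,-0.104,-0.22,49.1]]]' --fingers 1

```text
clock: 0.77
ee_pos: [0.3845, 0.3279, 0.3305]
eef_rot: [[0.956, -0.0, -0.292], [0.292, -0.0, 0.956], [-0.0, -1.0, 0.0]]
force: [1.2, -0.2, 0.3]
gripper_width: 0.0431
```

carry_out --motion '[[[0.02,0,-0.03,0],[0.04,0,-0.06,0],[0.06,0,-0.09,0],[0.075,0,-0.12,0],[0.075,0,-0.12,0],[0.075,0,-0.12,0]]]'

```text
clock: 1.27
ee_pos: [0.4915, 0.2358, 0.3298]
eef_rot: [[0.955, -0.002, -0.295], [0.295, -0.0, 0.955], [-0.002, -1.0, 0.0]]
force: [0.6, 1.0, 0.6]
gripper_width: 0.0034
```

```bash
cat >> h.py <<'E'
def wpts(s,d):
    m=arm.camera_model("wrist");K=m["camera_matrix"];T=m["hand_eye"]
    v,u=np.indices(d.shape);r=np.stack([(u-K[0,2])/K[0,0],(v-K[1,2])/K[1,1],np.ones(d.shape)],-1)*d[...,None]
    return (r@T[:3,:3].T+T[:3,3])@np.array(s["eef_rot"]).T+s["ee_pos"]
def rel(p,H=np.array([.498,.211])):
    D=p[...,:2]-H;return D@np.array([.299,-.954]),D@np.array([-.954,-.299])
E
python3 - <<'E'
from h import *
s=arm.sense();print({k:np.round(s[k],3).tolist() for k in("clock","ee_pos","eef_rot","force","gripper_width")}, rel(np.array(s["ee_pos"])))
p,d=arm.snapshot("wrist");P=wpts(s,d);np.savez("w1.npz",p=p,P=P)
a,b=rel(P);m=(d>0)&(abs(b)<.1)&(a>-.05)&(a<.1)&(P[...,2]>.225)&(P[...,2]<.27)
print(m.sum())
for lo in np.arange(.225,.265,.005):
    w=m&(P[...,2]>=lo)&(P[...,2]<lo+.005)
    if w.sum():print(round(lo,3),w.sum(),np.percentile(a[w],[5,50,95]).round(4),np.percentile(b[w],[2,98]).round(3))
cv2.imwrite("pics/w1.png",p[:,:,::-1])
E
```

```text
{'clock': 1.267, 'ee_pos': [0.492, 0.236, 0.33], 'eef_rot': [[0.955, -0.002, -0.295], [0.295, -0.0, 0.955], [-0.002, -1.0, 0.0]], 'force': [0.615, 0.964, 0.632], 'gripper_width': 0.003} (np.float64(-0.025569398335265347), np.float64(-0.0012503559830127865))
94
0.225 18 [0.0201 0.0209 0.0213] [-0.003  0.002]
0.23 16 [0.0212 0.0216 0.0222] [-0.003  0.002]
0.235 17 [0.0223 0.0227 0.0232] [-0.003  0.002]
0.24 13 [0.0226 0.0232 0.0238] [-0.003  0.002]
0.245 19 [0.0213 0.0223 0.0239] [-0.003  0.002]
0.25 11 [0.0226 0.0244 0.0248] [-0.003  0.002]
```

View pics/w1.png

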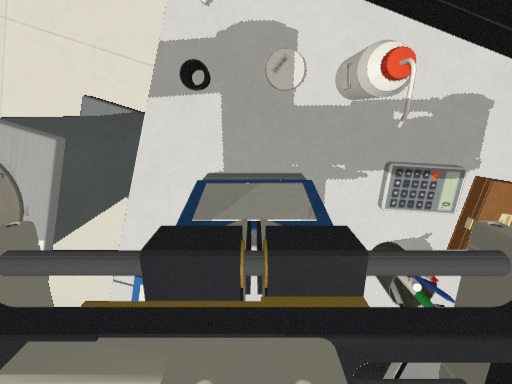

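carry_out --motion '[[[0,0.04,0,0],[0,0.08,0,0],[0,0.092,0,0],[0,0.092,-0.015,0],[0,0.092,-0.03,0],[0,0.092,-0.034,0],[0,0.092,-0.034,0]]]'

```text
clock: 1.9
ee_pos: [0.5005, 0.2051, 0.239]
eef_rot: [[0.954, 0.0, -0.298], [0.298, 0.0, 0.954], [0.0, -1.0, 0.0]]
force: [0.2, 0.1, 0.2]
gripper_width: 0.0002
```

```bash
cat > look.py <<'E'
import sys;from h import *
s=arm.sense();a,b=rel(np.array(s["ee_pos"]));F=np.array(s["force"])
print("t",round(s["clock"],2),"f %.4f b %.4f z %.4f"%(a,b,s["ee_pos"][2]),"force",F.round(2),"Ff %.2f"%(F[:2]@[.299,-.954]))
n=sys.argv[1] if len(sys.argv)>1 else None
if n:
    p,d=arm.snapshot("side");P=pts("side",d);A,B=rel(P)
    h=cv2.cvtColor(p,cv2.COLOR_RGB2HSV)
    m=(d>0)&(abs(B)<.085)&(A>-.03)&(A<.19)&(P[...,2]>.075)&(P[...,2]<.27)&blue(p)
    x,z=A[m],P[...,2][m]
    for _ in range(4):
        c=np.array([x.mean(),z.mean()]);V=np.linalg.svd(np.c_[x,z]-c,full_matrices=False)[2];r=(np.c_[x,z]-c)@V[1];k=abs(r)<max(.003,1.5*r.std());x,z=x[k],z[k]
    v=V[0]*np.sign(V[0][1]);print("theta %.3f"%np.arctan2(v[1],v[0]),len(x),"f",x.min().round(3),x.max().round(3),"z",z.min().round(3),z.max().round(3))
    cv2.imwrite(f"pics/{n}.png",cv2.resize(p[130:250,180:310,::-1],None,fx=4,fy=4,interpolation=2))
E
python3 look.py s1
```

```text
t 1.9 f 0.0064 b -0.0006 z 0.2390 force [0.16 0.05 0.15] Ff -0.00
theta 1.406 416 f -0.006 0.02 z 0.092 0.221
```

carry_out --motion '[[[0,0,-0.004,0],[0,0,-0.008,0],[0,0,-0.012,0],[0,0.001,-0.015,0],[0,0.002,-0.018,0],[0,0.002,-0.021,0]]]'

```text
clock: 2.45
ee_pos: [0.5072, 0.1844, 0.2365]
eef_rot: [[0.954, -0.0, -0.298], [0.298, 0.0, 0.954], [-0.0, -1.0, 0.0]]
force: [-0.0, 0.8, -0.4]
gripper_width: 0.0005
```

```bash
python3 look.py s2
```

```text
t 2.45 f 0.0281 b -0.0008 z 0.2365 force [-0.02  0.84 -0.39] Ff -0.81
theta 1.289 423 f -0.006 0.035 z 0.092 0.217
```

carry_out --motion '[[[0,0.001,-0.004,0],[0,0.003,-0.008,0],[0,0.004,-0.012,0],[0,0.005,-0.016,0],[0,0.005,-0.018,0]]]'

```text
clock: 2.92
ee_pos: [0.5126, 0.1668, 0.2314]
eef_rot: [[0.955, -0.0, -0.298], [0.298, -0.0, 0.955], [-0.0, -1.0, -0.0]]
force: [-0.5, 0.9, 0.0]
gripper_width: 0.0005
```

```bash
python3 look.py s3
```

```text
t 2.92 f 0.0465 b -0.0007 z 0.2314 force [-0.49  0.88  0.01] Ff -0.99
theta 1.172 403 f -0.006 0.049 z 0.092 0.212
```

carry_out --motion '[[[0,-0.038,0.002,0],[0,-0.041,-0.03,0],[0,-0.04,-0.07,0],[0,-0.015,-0.084,0],[0,0.025,-0.084,0],[0,0.036,-0.084,0]]]'

```text
clock: 3.47
ee_pos: [0.5356, 0.0859, 0.1911]
eef_rot: [[0.955, -0.007, -0.296], [0.296, -0.0, 0.955], [-0.006, -1.0, 0.002]]
force: [-0.6, -0.1, -0.6]
gripper_width: 0.0005
```

```bash
python3 look.py s4
```

```text
t 3.47 f 0.1306 b 0.0016 z 0.1911 force [-0.64 -0.07 -0.64] Ff -0.12
theta 1.147 430 f -0.005 0.053 z 0.092 0.211
```

carry_out --motion '[[[0,0,0.005,0],[0,0,0.005,0],[0,0,0.005,0],[0,0,0.005,0],[0,0,0.005,0],[0,0,0.005,0],[0,0,0.005,0],[0,0,0.005,0]]]'

```text
clock: 4.18
ee_pos: [0.5362, 0.0921, 0.1959]
eef_rot: [[0.954, 0.0, -0.298], [0.298, 0.0, 0.954], [0.0, -1.0, -0.0]]
force: [1.1, 0.1, 0.3]
gripper_width: 0.0005
```

```bash
python3 look.py s5
```

```text
t 4.18 f 0.1248 b -0.0009 z 0.1959 force [1.08 0.13 0.26] Ff 0.20
theta 1.094 433 f -0.006 0.059 z 0.092 0.208
```

carry_out --motion '[[[0,0,0,0],[0,0,0,0],[0,0,0,0],[0,0,0,0],[0,0,0,0],[0,0,0,0],[0,0,0,0],[0,0,0,0]]]'

```text
clock: 4.9
ee_pos: [0.5361, 0.0921, 0.1957]
eef_rot: [[0.954, 0.0, -0.298], [0.298, 0.0, 0.954], [0.0, -1.0, 0.0]]
force: [0.0, -0.1, -0.5]
gripper_width: 0.0002
```

```bash
python3 look.py s6
```

```text
t 4.9 f 0.1248 b -0.0008 z 0.1957 force [ 0.04 -0.13 -0.5 ] Ff 0.13
theta 1.033 434 f -0.005 0.067 z 0.093 0.205
```

carry_out --motion '[[[0,0,0,0],[0,0,0,0],[0,0,0,0],[0,0,0,0],[0,0,0,0],[0,0,0,0],[0,0,0,0],[0,0,0,0]]]'

```text
clock: 5.62
ee_pos: [0.5361, 0.0921, 0.1957]
eef_rot: [[0.954, 0.0, -0.298], [0.298, 0.0, 0.954], [0.0, -1.0, 0.0]]
force: [0.2, -0.8, 0.0]
gripper_width: 0.0005
```

```bash
python3 look.py s7
```

```text
t 5.62 f 0.1248 b -0.0008 z 0.1957 force [ 0.17 -0.78  0.  ] Ff 0.79
theta 0.930 389 f -0.004 0.078 z 0.092 0.198
```

Cover is falling as described, towards the waiting fingers.

carry_out --motion '[[[0,0,0,0],[0,0,0,0],[0,0,0,0],[0,0,0,0],[0,0,0,0],[0,0,0,0],[0,0,0,0],[0,0,0,0]]]'

```text
clock: 6.33
ee_pos: [0.5362, 0.092, 0.1957]
eef_rot: [[0.954, 0.0, -0.298], [0.298, -0.0, 0.954], [0.0, -1.0, -0.0]]
force: [0.2, -0.1, -0.5]
gripper_width: 0.0005
```

```bash
python3 look.py s8
```

```text
t 6.33 f 0.1249 b -0.0008 z 0.1957 force [ 0.2  -0.11 -0.52] Ff 0.17
theta 0.823 390 f -0.003 0.09 z 0.092 0.19
```

carry_out --motion '[[[0,0,0,0],[0,0,0,0],[0,0,0,0],[0,0,0,0],[0,0,0,0],[0,0,0,0],[0,0,0,0],[0,0,0,0]]]'

```text
clock: 7.05
ee_pos: [0.5362, 0.0921, 0.1957]
eef_rot: [[0.954, 0.0, -0.298], [0.298, 0.0, 0.954], [0.0, -1.0, 0.0]]
force: [0.9, -0.5, -0.3]
gripper_width: 0.0004
```

```bash
python3 look.py s9
```

```text
t 7.05 f 0.1249 b -0.0008 z 0.1957 force [ 0.92 -0.51 -0.33] Ff 0.76
theta 0.827 382 f -0.003 0.09 z 0.092 0.19
```

View pics/s9.png

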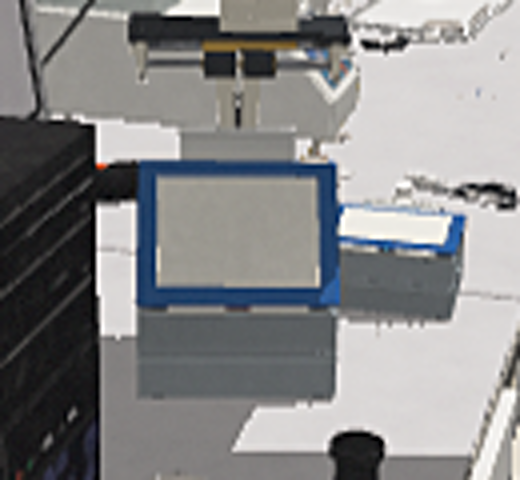

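carry_out --motion '[[[0,0.001,-0.0011,0],[0,0.002,-0.0022,0],[0,0.003,-0.0033,0],[0,0.004,-0.0044,0],[0,0.005,-0.0055,0],[0,0.006,-0.0066,0],[0,0.007,-0.0077,0],[0,0.0084,-0.0088,0]]]'

```text
clock: 7.77
ee_pos: [0.5388, 0.0835, 0.1873]
eef_rot: [[0.954, 0.0, -0.298], [0.298, -0.0, 0.954], [0.0, -1.0, -0.0]]
force: [0.3, -1.8, 1.0]
gripper_width: 0.0005
```

```bash
python3 look.py s10
```

```text
t 7.77 f 0.1338 b -0.0008 z 0.1873 force [ 0.31 -1.77  1.03] Ff 1.78
theta 0.752 361 f -0.004 0.097 z 0.092 0.183
```

carry_out --motion '[[[0,0.0012,-0.0011,0],[0,0.0024,-0.0022,0],[0,0.0036,-0.0033,0],[0,0.0048,-0.0044,0],[0,0.006,-0.0055,0],[0,0.0072,-0.0066,0],[0,0.0084,-0.0077,0],[0,0.0097,-0.0087,0]]]'

```text
clock: 8.48
ee_pos: [0.5414, 0.0753, 0.1775]
eef_rot: [[0.954, 0.0, -0.298], [0.298, 0.0, 0.954], [0.0, -1.0, 0.0]]
force: [0.0, -1.1, 1.1]
gripper_width: 0.0006
```

```bash
python3 look.py s11
```

```text
t 8.48 f 0.1424 b -0.0008 z 0.1775 force [ 0.01 -1.05  1.09] Ff 1.01
theta 0.670 386 f -0.004 0.104 z 0.091 0.174
```

carry_out --motion '[[[0,0.0012,-0.001,0],[0,0.0025,-0.002,0],[0,0.0038,-0.003,0],[0,0.005,-0.004,0],[0,0.0063,-0.005,0],[0,0.0076,-0.006,0],[0,0.0088,-0.007,0],[0,0.0101,-0.0079,0]]]'

```text
clock: 9.2
ee_pos: [0.5437, 0.0678, 0.1673]
eef_rot: [[0.954, -0.0, -0.298], [0.298, 0.0, 0.954], [-0.0, -1.0, 0.0]]
force: [0.2, 0.8, -0.4]
gripper_width: 0.0005
```

```bash
python3 look.py s12
```

```text
t 9.2 f 0.1502 b -0.0007 z 0.1673 force [ 0.2   0.77 -0.35] Ff -0.67
theta 0.593 355 f -0.004 0.109 z 0.091 0.168
```

carry_out --motion '[[[0,0.0013,-0.0009,0],[0,0.0027,-0.0018,0],[0,0.004,-0.0027,0],[0,0.0054,-0.0036,0],[0,0.0067,-0.0044,0],[0,0.0081,-0.0053,0],[0,0.0095,-0.0062,0],[0,0.0108,-0.007,0]]]'

```text
clock: 9.92
ee_pos: [0.5458, 0.0611, 0.1566]
eef_rot: [[0.954, 0.0, -0.298], [0.298, 0.0, 0.954], [0.0, -1.0, 0.0]]
force: [-0.1, -0.8, 0.1]
gripper_width: 0.0003
```

```bash
python3 look.py s13
```

```text
t 9.92 f 0.1573 b -0.0008 z 0.1566 force [-0.1  -0.83  0.07] Ff 0.76
theta 0.509 370 f -0.002 0.118 z 0.091 0.159
```

carry_out --motion '[[[0,0.0012,-0.0007,0],[0,0.0025,-0.0014,0],[0,0.0037,-0.0021,0],[0,0.005,-0.0028,0],[0,0.0062,-0.0035,0],[0,0.0075,-0.0042,0],[0,0.0087,-0.0049,0],[0,0.01,-0.0055,0]]]'

```text
clock: 10.63
ee_pos: [0.5475, 0.0559, 0.1466]
eef_rot: [[0.954, -0.0, -0.298], [0.298, 0.0, 0.954], [-0.0, -1.0, 0.0]]
force: [-0.3, -0.1, 0.7]
gripper_width: 0.0005
```

```bash
python3 look.py s14
```

```text
t 10.63 f 0.1628 b -0.0008 z 0.1466 force [-0.32 -0.13  0.73] Ff 0.02
theta 0.440 344 f -0.001 0.12 z 0.092 0.15
```

carry_out --motion '[[[0,0.0013,-0.0006,0],[0,0.0026,-0.0012,0],[0,0.0039,-0.0018,0],[0,0.0052,-0.0024,0],[0,0.0064,-0.003,0],[0,0.0077,-0.0036,0],[0,0.009,-0.0042,0],[0,0.0103,-0.0047,0]]]'

```text
clock: 11.35
ee_pos: [0.5489, 0.0514, 0.1363]
eef_rot: [[0.954, 0.0, -0.298], [0.298, 0.0, 0.954], [0.0, -1.0, 0.0]]
force: [0.4, -0.7, -1.0]
gripper_width: 0.0006
```

```bash
python3 look.py s15
```

```text
t 11.35 f 0.1675 b -0.0008 z 0.1363 force [ 0.4  -0.73 -0.97] Ff 0.82
theta 0.375 337 f -0.001 0.124 z 0.091 0.142
```

carry_out --motion '[[[0,0.0013,-0.0006,0],[0,0.0026,-0.0011,0],[0,0.004,-0.0016,0],[0,0.0053,-0.0021,0],[0,0.0066,-0.0026,0],[0,0.008,-0.0031,0],[0,0.0093,-0.0036,0],[0,0.0106,-0.004,0]]]'

```text
clock: 12.07
ee_pos: [0.5501, 0.0476, 0.1257]
eef_rot: [[0.954, -0.0, -0.298], [0.298, 0.0, 0.954], [0.0, -1.0, 0.0]]
force: [-0.0, -0.7, -0.9]
gripper_width: 0.0004
```

```bash
python3 look.py s16
```

```text
t 12.07 f 0.1714 b -0.0008 z 0.1257 force [-0.01 -0.72 -0.86] Ff 0.69
theta 0.304 308 f -0.001 0.129 z 0.091 0.133
```

carry_out --motion '[[[0,0.0012,-0.0004,0],[0,0.0023,-0.0008,0],[0,0.0035,-0.0012,0],[0,0.0046,-0.0015,0],[0,0.0058,-0.0018,0],[0,0.007,-0.0021,0],[0,0.0081,-0.0024,0],[0,0.0093,-0.0027,0]]]'

```text
clock: 12.78
ee_pos: [0.5509, 0.0449, 0.1164]
eef_rot: [[0.954, 0.0, -0.298], [0.298, -0.0, 0.954], [0.0, -1.0, -0.0]]
force: [0.7, -1.5, 0.6]
gripper_width: 0.0007
```

```bash
python3 look.py s17
```

```text
t 12.78 f 0.1743 b -0.0008 z 0.1164 force [ 0.7  -1.51  0.58] Ff 1.66
theta 0.242 307 f -0.002 0.135 z 0.091 0.127
```

carry_out --motion '[[[0,0.0012,-0.0003,0],[0,0.0024,-0.0006,0],[0,0.0036,-0.0009,0],[0,0.0048,-0.0012,0],[0,0.0059,-0.0015,0],[0,0.0071,-0.0017,0],[0,0.0083,-0.0019,0],[0,0.0095,-0.0021,0]]]'

```text
clock: 13.5
ee_pos: [0.5516, 0.0428, 0.107]
eef_rot: [[0.954, 0.0, -0.298], [0.298, -0.0, 0.954], [0.0, -1.0, -0.0]]
force: [-0.0, -4.0, 0.4]
gripper_width: 0.0006
```

```bash
python3 look.py s18
```

```text
t 13.5 f 0.1765 b -0.0008 z 0.1070 force [-0.02 -4.05  0.36] Ff 3.86
theta 0.182 296 f -0.001 0.134 z 0.091 0.119
```

carry_out --motion '[[[0,0.001,-0.0002,0],[0,0.002,-0.0004,0],[0,0.003,-0.0006,0],[0,0.004,-0.0008,0],[0,0.005,-0.0009,0],[0,0.006,-0.0011,0],[0,0.007,-0.0012,0],[0,0.008,-0.0013,0]]]'

```text
clock: 14.22
ee_pos: [0.552, 0.0414, 0.099]
eef_rot: [[0.954, 0.0, -0.298], [0.298, -0.0, 0.954], [0.0, -1.0, -0.001]]
force: [1.2, -5.8, -0.5]
gripper_width: 0.0006
```

```bash
python3 look.py s19
```

```text
t 14.22 f 0.1779 b -0.0008 z 0.0990 force [ 1.22 -5.79 -0.52] Ff 5.89
theta 0.135 262 f -0.005 0.14 z 0.091 0.114
```

carry_out --motion '[[[0,0.001,-0.0002,0],[0,0.002,-0.0003,0],[0,0.003,-0.0005,0],[0,0.004,-0.0006,0],[0,0.005,-0.0008,0],[0,0.006,-0.0009,0],[0,0.007,-0.001,0],[0,0.008,-0.0011,0]]]'

```text
clock: 14.93
ee_pos: [0.5523, 0.0404, 0.091]
eef_rot: [[0.954, 0.0, -0.298], [0.298, -0.0, 0.954], [0.0, -1.0, -0.0]]
force: [1.7, -5.9, -0.1]
gripper_width: 0.0002
```

```bash
python3 look.py s20
```

```text
t 14.93 f 0.1790 b -0.0008 z 0.0910 force [ 1.66 -5.87 -0.15] Ff 6.09
theta 0.090 259 f -0.001 0.136 z 0.091 0.107
```

carry_out --motion '[[[0,0.0008,-0.0001,0],[0,0.0016,-0.0002,0],[0,0.0024,-0.0003,0],[0,0.0032,-0.0004,0],[0,0.004,-0.0005,0],[0,0.0048,-0.0005,0],[0,0.0056,-0.0006,0],[0,0.0064,-0.0006,0]]]'

```text
clock: 15.65
ee_pos: [0.5525, 0.0398, 0.0845]
eef_rot: [[0.954, 0.0, -0.298], [0.298, -0.0, 0.954], [0.0, -1.0, -0.0]]
force: [-0.1, -5.6, -0.3]
gripper_width: 0.0006
```

```bash
python3 look.py s21
```

```text
t 15.65 f 0.1796 b -0.0008 z 0.0845 force [-0.14 -5.57 -0.34] Ff 5.27
theta 0.050 246 f -0.001 0.138 z 0.091 0.102
```

carry_out --motion '[[[0,0.0007,0,0],[0,0.0014,0,0],[0,0.0021,-0.0001,0],[0,0.0028,-0.0001,0],[0,0.0034,-0.0001,0],[0,0.004,-0.0002,0],[0,0.0045,-0.0002,0],[0,0.005,-0.0002,0]]]'

```text
clock: 16.37
ee_pos: [0.5526, 0.0396, 0.0795]
eef_rot: [[0.954, 0.0, -0.298], [0.298, -0.0, 0.954], [0.0, -1.0, -0.001]]
force: [1.0, -6.4, -1.0]
gripper_width: 0.0006
```

```bash
python3 look.py s22
```

```text
t 16.37 f 0.1798 b -0.0008 z 0.0795 force [ 0.95 -6.44 -1.01] Ff 6.43
theta 0.017 231 f -0.001 0.139 z 0.091 0.099
```

carry_out --motion '[[[0,0.0006,0,0],[0,0.0012,0,0],[0,0.0018,0,0],[0,0.0024,0,0],[0,0.003,0,0],[0,0.0035,0,0],[0,0.004,0,0],[0,0.0045,0,0]]]'

```text
clock: 17.08
ee_pos: [0.5529, 0.0395, 0.0756]
eef_rot: [[0.954, 0.001, -0.298], [0.298, -0.001, 0.954], [0.001, -1.0, -0.001]]
force: [-0.2, -6.3, 3.3]
gripper_width: 0.0005
```

```bash
python3 look.py s23
```

```text
t 17.08 f 0.1800 b -0.0011 z 0.0756 force [-0.24 -6.29  3.31] Ff 5.92
theta 0.000 206 f 0.0 0.136 z 0.091 0.096
```

carry_out --motion '[[[0,0.001,0,0],[0,0.002,0,0],[0,0.0025,-0.0005,0],[0,0.0025,-0.001,0],[0,0.0025,-0.003,0],[0,0.0025,-0.008,0],[0,0.0025,-0.018,0],[0,0.0025,-0.03,0]]]'

```text
clock: 17.8
ee_pos: [0.5613, 0.0111, 0.0724]
eef_rot: [[0.954, -0.001, -0.299], [0.299, 0.0, 0.954], [-0.0, -1.0, 0.001]]
force: [0.8, -0.6, -0.6]
gripper_width: 0.0005
```

```bash
python3 look.py s24
```

```text
t 17.8 f 0.2097 b -0.0007 z 0.0724 force [ 0.76 -0.6  -0.61] Ff 0.80
theta 0.002 206 f -0.001 0.135 z 0.091 0.097
```

carry_out --motion '[[[0,-0.03,0,0],[0,-0.07,0,0],[0,-0.11,0,0],[0,-0.15,0,0],[0,-0.18,0,0],[0,-0.18,0,0],[0,-0.18,0,0]]]'

```text
clock: 18.43
ee_pos: [0.5622, 0.0107, 0.2544]
eef_rot: [[0.955, 0.004, -0.298], [0.298, -0.0, 0.955], [0.004, -1.0, -0.002]]
force: [-1.2, 0.4, -0.3]
gripper_width: 0.0001
```

```bash
python3 look.py s25; python3 - <<'E'
from h import *
p,_=arm.snapshot("side");q,_=arm.snapshot("scene")
cv2.imwrite("pics/end.png",np.hstack([cv2.resize(x,None,fx=3,fy=3,interpolation=2)[:,:,::-1] for x in(p[150:290,180:310],q[130:270,160:290])]))
E
```

```text
t 18.43 f 0.2103 b -0.0014 z 0.2544 force [-1.24  0.44 -0.3 ] Ff -0.79
theta 0.002 183 f -0.0 0.136 z 0.091 0.096
```

View pics/end.png

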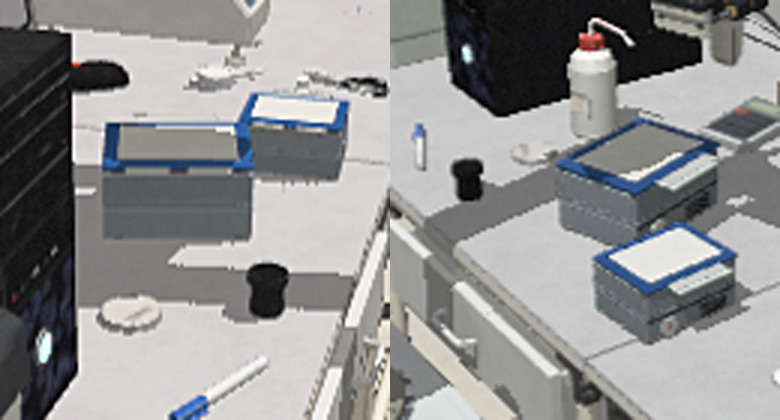

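The end pictures show the keeper's cover lying level and shut, the gripper clear above it, and the loupe, block and marker in their places. I'm handing the job in.

```bash
python3 -c "
from bench import arm
print(arm.job_done())"
```

```text
the job is handed in; nothing more can be done
None
```

The keeper's blue cover is fully shut, and I handed the job in at about 18.5 s of the 54 s allowed.

- **Tipping:** I pushed the cover over from behind with shut fingers, from 1.41 to 1.17 rad. I then moved over its top edge to wait in front.
- **Catch:** It fell at its own pace and came to rest on the fingers at about 0.82 rad, and stayed there for roughly 0.7 s.
- **Lowering:** The fingers went down with the lip at about 0.06–0.11 rad/s, slower near the end. Contact force stayed around 7 N or less at every reading.
- **Moving clear:** The fingers drew away to the front and went up. The last readings were cover 0.002 rad, tool force only noise (about 1 N), and the TCP at 0.25 m height.

**Not checked:** With the cover shut I could not look at the specimens. The fingers never reached inside the box. I judged the left-hand bystanders (loupe, block, marker) unmoved by eye from the last pictures. I did not look at the turned part and micrometer again, but the arm did not go near them.

**Disagreement:** The hinge position from my first images was about 2 mm off from what the finger contacts showed. I corrected for that while lowering.

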